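Scrape the offcuts off the sloped lamp-assembly panel

TASK

Clear the five metal offcuts off the sloped black panel: pick up the yellow scraper block, hold it with its foot flat against the slope and wipe all the offcuts down over the panel's lower edge into the red tray, without touching them with the gripper. Then stand the scraper upright on its cork pad again and let go, leaving the other things on the bench where they are.

Things in the scene. Friction and masses are not known exactly. Their poses are not given: they have to be found in the camera images.
- panel: black sloped panel on a fixed frame: flat face 220 mm wide (x), 240 mm along the slope (y), tilted 30 degrees. Origin in the middle of the face, z = outward normal, +y = straight up the slope. The lower edge (y = -120 mm) is open, 60 mm above the bench. Along each side a rail stands 10 mm above the face, leaving 200 mm clear between them (x = -100 to 100 mm).
- tray: red open tray fixed to the panel's frame, below the panel's lower edge: 240 (x) x 130 (y) mm outside, walls 45 mm high and 4 mm thick. Origin at the centre of its underside, on the bench, z up, axes level and parallel in plan to the panel's.
- scraper: yellow scraper block with black foot: base 130 (x) x 36 (y) x 26 mm high; on it, centred, a handle ridge 90 (x) x 28 (y) mm that rises from 26 to 78 mm above the foot. Origin at the centre of its underside, z up through the handle. Mass about 0.22 kg. At the start it stands on the pad.
- pad: cork pad, 200 (x) x 110 (y) x 4 mm, fixed flat on the bench. Origin at the centre of its underside.
- chip0: aluminium offcut, a loose flat chip 36 x 20 x 8 mm (16 g) lying on the panel face at the start. Origin at the centre of its underside, x along its length, z along its thickness.
- chip1: brass offcut, a loose flat chip 36 x 20 x 8 mm (16 g) lying on the panel face at the start. Origin at the centre of its underside, x along its length, z along its thickness.
- chip2: aluminium offcut, a loose flat chip 36 x 20 x 8 mm (16 g) lying on the panel face at the start. Origin at the centre of its underside, x along its length, z along its thickness.
- chip3: brass offcut, a loose flat chip 36 x 20 x 8 mm (16 g) lying on the panel face at the start. Origin at the centre of its underside, x along its length, z along its thickness.
- chip4: aluminium offcut, a loose flat chip 36 x 20 x 8 mm (16 g) lying on the panel face at the start. Origin at the centre of its underside, x along its length, z along its thickness.
- dish: red round dish, 90 mm across, 30 mm high, origin at the centre of its underside; a bystander
- tape: black tape roll lying flat, 90 mm across, 25 mm high, origin at the centre of its underside; a bystander
- mug: blue mug, 80 mm across, 95 mm high, origin at the centre of its underside; a bystander
- driver: orange-handled screwdriver lying on the bench near the pad, about 200 mm long; a bystander

How it is judged:
On the way, in this order (a step that is already met when the one before it is completed fails the run):
1. the scraper's foot is laid flat on the sloped panel (within 9 degrees of the slope, within 14 mm of the face) (x of scraper in the frame of panel between -0.1 and 0.1 m and y of scraper in the frame of panel between -0.12 and 0.12 m and z of scraper in the frame of panel between -0.006 and 0.014 m and angle between the z axis of scraper and the z axis of panel, either way round below 0.16 rad), for 0.1 s.
2. all five offcuts lie in the tray (x of chip0 in the frame of tray between -0.116 and 0.116 m and y of chip0 in the frame of tray between -0.061 and 0.061 m and z of chip0 in the frame of tray between 0 and 0.042 m and x of chip1 in the frame of tray between -0.116 and 0.116 m and y of chip1 in the frame of tray between -0.061 and 0.061 m and z of chip1 in the frame of tray between 0 and 0.042 m and x of chip2 in the frame of tray between -0.116 and 0.116 m and y of chip2 in the frame of tray between -0.061 and 0.061 m and z of chip2 in the frame of tray between 0 and 0.042 m and x of chip3 in the frame of tray between -0.116 and 0.116 m and y of chip3 in the frame of tray between -0.061 and 0.061 m and z of chip3 in the frame of tray between 0 and 0.042 m and x of chip4 in the frame of tray between -0.116 and 0.116 m and y of chip4 in the frame of tray between -0.061 and 0.061 m and z of chip4 in the frame of tray between 0 and 0.042 m), for 0.2 s.
At the end, for the whole second after the job is handed in: All five offcuts are at rest inside the tray, and the scraper stands upright (within 6 degrees) on the cork pad, its centre within 45 mm of the pad's centre, at rest and released (all of step 2 and linear speed of each of chip0, chip1, chip2, chip3, chip4, scraper below 0.02 m/s and angle between scraper's own z axis and vertical below 0.1 rad and horizontal distance between scraper and pad below 0.045 m and height (world z) of scraper below 0.008 m and contact force between the fingers and scraper below 0.1 N); the robot touches nothing.
It fails at once if the gripper's fingers touch an offcut (contact force between the fingers and chip0 above 0.5 N or contact force between the fingers and chip1 above 0.5 N or contact force between the fingers and chip2 above 0.5 N or contact force between the fingers and chip3 above 0.5 N or contact force between the fingers and chip4 above 0.5 N).
It fails at once if a bystander is moved by more than 30 mm (distance of any of dish, tape, mug, driver from where it was at the start of the episode above 0.03 m).
It also fails if it takes over 66 s, if anything falls off the work surface, if the arm or the gripper's body presses on something with over 40 N, if the wrist force passes 120 N, or if a joint passes its speed limit or range.

ROBOT

A 6-joint arm with a two-finger parallel gripper is mounted at the origin on the work surface. World frame = base frame: x ahead of the robot, y to its left, z up, the work surface at z = 0. Lengths are in m, angles in rad, forces in N, time in s.
With the tool pointing down it reaches from about 0.35 to 1 m from the base axis. Payload 7.1 kg.
Tool frame: the origin (TCP) lies between the finger pads; the fingertips stand 22 mm ahead of it and the grasp point (between the pads) lies 3 mm ahead of it; z points along the fingers, y is the line along which they close (so a half turn about z gives the same grasp; the last joint's range is limited). The gripper opens to 85 mm and grips with 20 to 120 N. Pads are 22 mm wide; open, the fingers measure 114 mm over their backs; the gripper's body (76 mm by 85 mm) begins 54 mm behind the grasp point. The pads swing forward as they close: fully open they stand 13 mm farther back than shut.
Start: joints at [-1.124, 0.423, 1.63, -0, 1.089, -0.019], TCP at [0.281, -0.558, 0.253] pointing down, gripper open.
Joint ranges: [-3, 3], [-0.9, 2.11], [0.09, 2.58], [-1.31, 4.45], [0.11, 2.69], [-2.54, 2.54]. Speed limits (rad/s): [2.39, 2.39, 3.01, 3.14, 3.14, 3.14].

INTERFACE

Orientations are given as a rotation vector (axis times angle).
In Python, from rig import manip gives the robot as it stands. The module is installed in compiled form; this text tells all that it offers. Calls block until the motion is done:
- manip.move_to(position, orientation): joint-space move of the TCP to a pose.
- manip.servo_line(position, orientation=None, rate=0.15): straight line of the TCP; orientation=None keeps the orientation; rate is the mean speed in m/s.
- manip.set_joints(angles): joint-space move.
- manip.command_gripper(opening, f_grip=None): finger opening in m; f_grip is the grip in N (None keeps the last); returns when the fingers have stopped.
- manip.hold(seconds).
- manip.solve_ik(position, orientation): joint angles nearest the present ones, or None.
- manip.camera(name): name is "scene" or "top" or "wrist"; returns a dict with "image" (420x560x3 uint8, red, green, blue), "fx", "fy", "cx", "cy" (pixels), "cam_to_world" (4x4, takes a point from camera to world coordinates); the wrist camera has in their place "mount" (4x4, takes a point from camera to tool coordinates, whose origin is the TCP and whose axes are the flange's). Camera axes: x right, y down, z forward; pixel columns grow to the right and rows downward; lengths in m; the calibration is good to about 2 mm. A picture is of the moment at which its call begins: read the wrist's pose just before it. There is no depth.
A pose or a line that the arm cannot do raises manip.IKError and nothing moves.
- manip.sign_off(): hands the job in; it is judged then, once.
Readings, each from a call of its own:
- manip.get_time(): time.
- manip.get_joint_positions(): joint angles.
- manip.get_joint_vel(): joint speeds.
- manip.get_tau(): joint torques, N m.
- manip.get_position(): TCP position.
- manip.get_ee_rot(): TCP orientation.
- manip.get_contact_force(): force on the tool from outside, world axes, zero at the start.
- manip.get_torque(): the same for the moment, N m.
- manip.get_width(): finger opening in m.
- manip.get_grip_force(): force on a finger pad.
Only numpy, scipy, OpenCV 4.12 (cv2) and the standard library are available. Lean on these libraries where they do the work, as an engineer would, in place of code of your own. Each camera call takes 0.05 s, during which the arm holds its last target. There are 200 camera calls.

## Working session

There is one attempt and no reset: what is moved stays moved. The work goes in short steps, each a Python script; the robot and the scene stay as the last script left them, time stands still between calls to the robot, and variables do not carry over. Pictures are saved under pics/ and viewed, at most 10 in all, crops included, and the job is handed in when it is done.

```bash
mkdir -p pics
python3 - <<'E'
from rig import manip
import cv2,pickle,numpy as np
d={}
for n in("scene","top"):
    c=manip.camera(n);d[n]=c
    cv2.imwrite(f"pics/{n}0.png",cv2.cvtColor(c["image"],cv2.COLOR_RGB2BGR))
    print(n,c["fx"],c["cx"],c["cy"],np.round(c["cam_to_world"],3).tolist())
pickle.dump(d,open("cams.pkl","wb"));print(manip.get_time(),manip.get_ee_rot())
E
```

```text
scene 418.02599091307474 277.74062906496334 211.23280998479285 [[-0.192, 0.745, -0.639, 1.209], [0.981, 0.15, -0.121, 0.045], [0.006, -0.65, -0.76, 0.827], [0.0, 0.0, 0.0, 1.0]]
top 473.1362055655933 279.00360134065164 213.37924739834747 [[-0.036, -0.975, 0.22, 0.368], [-0.999, 0.033, -0.015, -0.049], [0.007, -0.22, -0.975, 1.077], [0.0, 0.0, 0.0, 1.0]]
0.1 [-3.05551514e+00 -7.24747828e-01  4.28991302e-04]
```

View pics/top0.png

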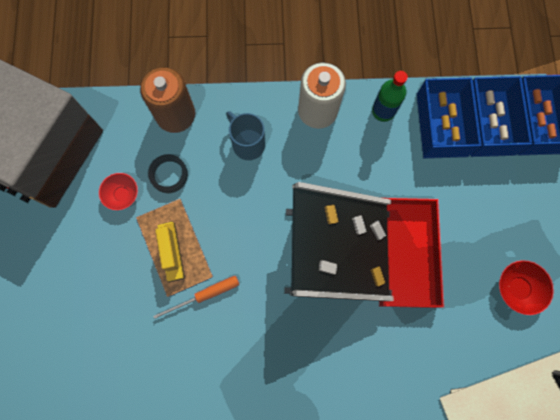

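View pics/scene0.png

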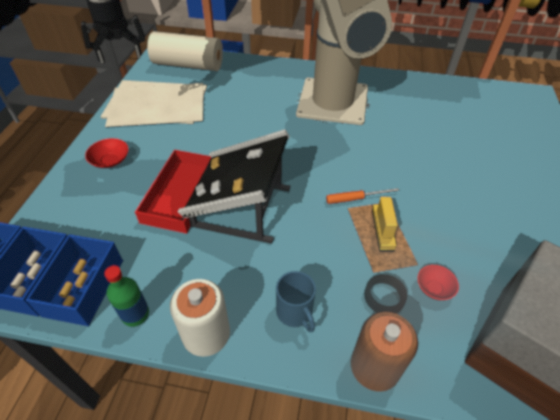

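The top view shows the panel at px (290–392, 185–300), with its lower edge on the right next to the red tray (385–442, 198–307). The scraper is on the pad at about (170, 250), the driver at (200, 297) and the tape at (168, 173). The scene view confirms the slope falls toward the tray. I'll measure next.

```bash
cat > h.py <<'E'
import pickle,cv2,numpy as np
D=pickle.load(open("cams.pkl","rb"))
def ray(n,uv,D=D):
    c=D[n];uv=np.atleast_2d(uv).astype(float);M=c["cam_to_world"]
    d=np.c_[(uv[:,0]-c["cx"])/c["fx"],(uv[:,1]-c["cy"])/c["fy"],np.ones(len(uv))]@M[:3,:3].T
    return M[:3,3],d
def plane(n,uv,p0,nrm,D=D):
    o,d=ray(n,uv,D);return o+d*(((np.array(p0)-o)@nrm)/(d@nrm))[:,None]
def atz(n,uv,z,D=D): return plane(n,uv,[0,0,z],np.array([0,0,1.]),D)
def tri(u,v):
    (a,d),(b,e)=ray("top",u),ray("scene",v);d=d[0];e=e[0]
    s=np.linalg.lstsq(np.c_[d,-e],b-a,rcond=None)[0];p,q=a+s[0]*d,b+s[1]*e
    return (p+q)/2,np.linalg.norm(p-q)
def blobs(n,lo,hi,box,amin=20,D=D):
    im=D[n]["image"];m=cv2.inRange(cv2.cvtColor(im,cv2.COLOR_RGB2HSV),lo,hi)
    k=np.zeros_like(m);x0,y0,x1,y1=box;k[y0:y1,x0:x1]=m[y0:y1,x0:x1]
    return [c for c in cv2.findContours(k,cv2.RETR_EXTERNAL,cv2.CHAIN_APPROX_NONE)[0] if cv2.contourArea(c)>amin],k
E
python3 - <<'E'
from h import *
np.set_printoptions(precision=3,suppress=True)
def quad(c):
    h=cv2.convexHull(c)
    for e in np.linspace(1,15,57):
        a=cv2.approxPolyDP(h,e,True)
        if len(a)<=4:return a[:,0]
for nm,n,lo,hi,box in [("tray","top",(0,120,60),(8,255,255),(370,180,460,320)),("tray","scene",(0,120,60),(8,255,255),(120,140,230,240)),
  ("pad","top",(5,60,60),(20,200,255),(130,190,215,300)),("yel","top",(22,120,60),(32,255,255),(130,190,215,300)),("yel","scene",(22,120,60),(32,255,255),(340,180,420,280)),("black","top",(0,0,0),(180,255,45),(285,180,395,305))]:
    cs,k=blobs(n,lo,hi,box)
    if not cs: print(nm,"none");continue
    c=max(cs,key=cv2.contourArea);q=quad(c);print(nm,n,len(cs),cv2.contourArea(c),q.tolist(),np.round(cv2.minAreaRect(c)[0],1),np.round(cv2.minAreaRect(c)[1:][1],1))
    z={"tray":.045,"pad":.004,"yel":.078,"black":.06}[nm];print(atz(n,q,z))
def crop(n,x0,y0,x1,y1,s): return cv2.resize(cv2.cvtColor(D[n]["image"],cv2.COLOR_RGB2BGR)[y0:y1,x0:x1],None,fx=s,fy=s,interpolation=cv2.INTER_CUBIC)
cv2.imwrite("pics/cp.png",crop("top",280,175,450,315,4))
a=crop("top",130,190,250,330,4);cv2.imwrite("pics/cs.png",a)
E
```

```text
tray top 1 5471.5 [[388, 198], [437, 200], [442, 306], [380, 304]] [411. 252.] 90.0
[[ 0.627 -0.312  0.045]
 [ 0.619 -0.422  0.045]
 [ 0.384 -0.408  0.045]
 [ 0.393 -0.275  0.045]]
tray scene 2 3220.5 [[174, 151], [211, 158], [186, 232], [136, 214]] [172.1 188.4] 18.2
[[ 0.391 -0.407  0.045]
 [ 0.398 -0.297  0.045]
 [ 0.658 -0.279  0.045]
 [ 0.629 -0.417  0.045]]
pad top 2 3986.5 [[179, 199], [211, 276], [167, 295], [137, 217]] [173.5 247.2] 67.4
[[0.652 0.167 0.004]
 [0.47  0.093 0.004]
 [0.431 0.191 0.004]
 [0.612 0.263 0.004]]
yel top 1 1015.0 [[172, 222], [183, 277], [168, 280], [156, 229]] [169.  251.3] 80.5
[[0.582 0.166 0.078]
 [0.463 0.141 0.078]
 [0.458 0.173 0.078]
 [0.567 0.2   0.078]]
yel scene 1 844.0 [[387, 197], [395, 244], [381, 249], [373, 205]] [385.7 222.9] 79.7
[[0.483 0.178 0.078]
 [0.622 0.199 0.078]
 [0.642 0.169 0.078]
 [0.516 0.145 0.078]]
black top 1 8519.0 [[294, 189], [385, 205], [388, 294], [291, 288]] [341.5 241.5] 2.7
[[ 0.651 -0.1    0.06 ]
 [ 0.608 -0.3    0.06 ]
 [ 0.413 -0.29   0.06 ]
 [ 0.433 -0.085  0.06 ]]
```

View pics/cp.png

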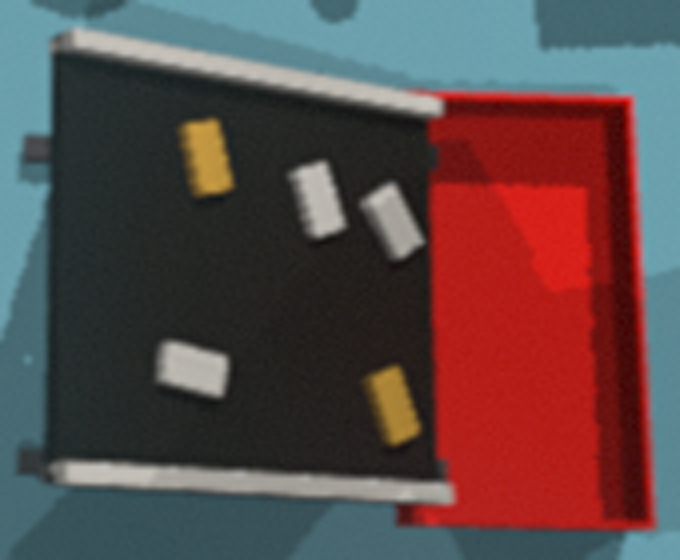

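View pics/cs.png

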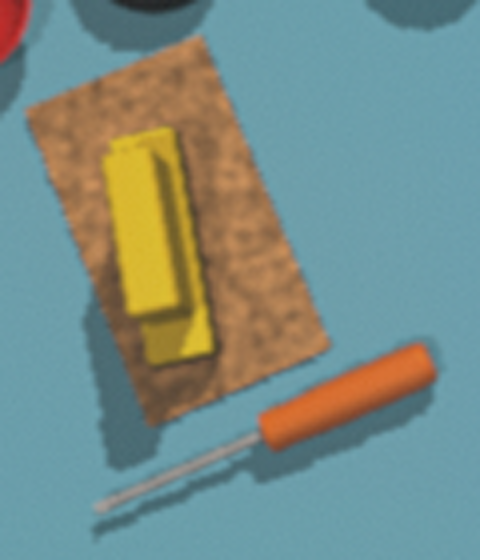

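The panel crop gives clear rail ends and five chips; the scraper crop gives the handle-top corners near (103,157), (152,150), (178,308), (128,316) and base-top corners near (175,127), (215,350), (147,365). I'll compute poses with size checks.

```bash
cat >> h.py <<'E'
np.set_printoptions(precision=3,suppress=True)
def px(q,x0,y0,s=4): return (np.array(q,float)+.5)/s-.5+[x0,y0]
E
python3 - <<'E'
from h import *
L=np.linalg.norm
P=lambda q:px(q,280,175); S=lambda q:px(q,130,190)
t=atz("top",P([[632,97],[655,527]]),.045);print("tray far",t,L(t[0]-t[1]))
e=atz("top",P([[432,115],[437,470]]),.06);print("edge",e)
lo=atz("top",P([[443,103],[453,494]]),.0687);print("rail lo ends",lo,L(lo[0]-lo[1]))
hi=atz("top",P([[68,36],[56,470]]),.1887);print("rail hi ends",hi,L(hi[0]-hi[1]),L(lo[0]-hi[0]),L(lo[1]-hi[1]))
h=atz("top",S([[103,157],[152,150],[178,308],[128,316]]),.082);print("handle",h,h.mean(0),L(h[1]-h[0]),L(h[2]-h[1]),L(h[3]-h[0]))
b=atz("top",S([[175,127],[215,350],[147,365]]),.030);print("base",b,(b[0]+b[2])/2,L(b[1]-b[0]),L(b[2]-b[1]))
p=atz("top",S([[204,36],[330,347],[153,425],[26,108]]),.004);print("pad",p.mean(0),L(p[1]-p[0]),L(p[2]-p[1]))
for v in (t[0]-t[1],e[0]-e[1],lo[0]-lo[1],hi[0]-hi[1],lo[0]-hi[0],lo[1]-hi[1],h[1]-h[2],h[0]-h[3],b[0]-b[1],p[0]-p[1]): print(np.degrees(np.arctan2(v[1],v[0])).round(1),end=" ")
E
```

```text
tray far [[ 0.621 -0.424  0.045]
 [ 0.384 -0.41   0.045]] 0.23819695997842724
edge [[ 0.611 -0.306  0.06 ]
 [ 0.417 -0.292  0.06 ]]
rail lo ends [[ 0.616 -0.311  0.069]
 [ 0.404 -0.298  0.069]] 0.21213284876724656
rail hi ends [[ 0.626 -0.1    0.189]
 [ 0.417 -0.085  0.189]] 0.20943033848913195 0.24334038633918526 0.24473895900212977
handle [[0.567 0.2   0.082]
 [0.57  0.174 0.082]
 [0.485 0.159 0.082]
 [0.482 0.186 0.082]] [0.526 0.18  0.082] 0.02620146548519283 0.0862941779516937 0.08664734628916028
base [[0.593 0.173 0.03 ]
 [0.467 0.15  0.03 ]
 [0.46  0.187 0.03 ]] [0.527 0.18  0.03 ] 0.12820643451430713 0.03777747406330374
pad [0.541 0.177 0.004] 0.1973702220634172 0.10658756005859911
-3.3 -4.2 -3.6 -4.0 -92.8 -93.5 10.0 9.9 10.6 21.6
```

Sizes check within about 3 mm. That puts the panel at (.516,-.194,.120) with yaw −3.6°, the scraper at (.526,.180) with yaw 10°, and the pad at (.541,.177). Next: chip positions in the panel frame, an IK check, then the grasp.

```bash
cat >> h.py <<'E'
from scipy.spatial.transform import Rotation as R
PR=R.from_euler("z",-3.6,degrees=True)*R.from_euler("x",30,degrees=True); PO=np.array([.516,-.194,.120])
H=.058
def tool(ps,Rs,s=-1):
    "TCP pose for scraper pose"
    M=Rs.as_matrix();x,y,z=M.T
    return ps+H*z, R.from_matrix(np.c_[-s*x,s*y,-z]).as_rotvec()
def onpanel(x,y,z,s=-1): return tool(PO+PR.apply([x,y,z]),PR,s)
def chips(D=D):
    out=[];n=PR.apply([0,0,1.])
    m=D["top"]["image"].max(2)>110
    k=np.zeros(m.shape,np.uint8);k[190:292,295:390]=m[190:292,295:390]
    # keep to the face
    for c in cv2.findContours(k,cv2.RETR_EXTERNAL,cv2.CHAIN_APPROX_NONE)[0]:
        if cv2.contourArea(c)<30: continue
        q=PR.inv().apply(plane("top",c[:,0],PO+.008*n,n,D)-PO)
        if abs(q[:,0].mean())<.09 and abs(q[:,1].mean())<.125: out.append((q.mean(0)[:2],q.min(0)[:2],q.max(0)[:2]))
    return out
SP=np.array([.526,.180,.004]);SR=R.from_euler("z",10.1,degrees=True)
E
python3 - <<'E'
from h import *
from rig import manip
for c in chips():print(*c)
for s in(-1,1):
    print(s)
    for a in [tool(SP,SR,s)]+[onpanel(x,y,z,s) for x in(-.032,.032) for y,z in((.1,.06),(.1,0),(-.125,0),(-.125,.06))]:
        q=manip.solve_ik(*a);print(a[0],None if q is None else np.array(q))
E
```

```text
[-0.061 -0.085] [-0.08 -0.1 ] [-0.042 -0.07 ]
[-0.052  0.045] [-0.064  0.026] [-0.041  0.064]
[ 0.038 -0.087] [ 0.02  -0.106] [ 0.056 -0.067]
[-0.011 -0.115] [-0.084 -0.119] [ 0.065 -0.112]
[ 0.043 -0.035] [ 0.024 -0.05 ] [ 0.063 -0.018]
[0.055 0.037] [0.038 0.023] [0.074 0.051]
-1
[0.526 0.18  0.062] [0.308 0.611 1.878 0.    0.652 1.703]
[ 0.486 -0.164  0.272] [-0.588  0.359  1.778  0.464  1.314  0.855]
[ 0.488 -0.135  0.22 ] [-0.541  0.411  1.845  0.498  1.192  0.833]
[ 0.475 -0.329  0.108] [-0.805  0.705  1.631  0.405  1.206  0.605]
[ 0.474 -0.359  0.16 ] [-0.837  0.657  1.569  0.378  1.318  0.625]
[ 0.55  -0.168  0.272] [-0.536  0.44   1.651  0.475  1.336  0.918]
[ 0.552 -0.139  0.22 ] [-0.492  0.487  1.714  0.505  1.222  0.897]
[ 0.539 -0.333  0.108] [-0.744  0.761  1.507  0.422  1.25   0.678]
[ 0.537 -0.363  0.16 ] [-0.776  0.718  1.446  0.397  1.356  0.697]
1
[0.526 0.18  0.062] [ 0.308  0.611  1.878 -0.     0.652 -1.439]
[ 0.486 -0.164  0.272] [-0.588  0.359  1.778  0.464  1.314 -2.287]
[ 0.488 -0.135  0.22 ] [-0.541  0.411  1.845  0.498  1.192 -2.308]
[ 0.475 -0.329  0.108] [-0.805  0.705  1.631  0.405  1.206 -2.537]
[ 0.474 -0.359  0.16 ] [-0.837  0.657  1.569  0.378  1.318 -2.516]
[ 0.55  -0.168  0.272] [-0.536  0.44   1.651  0.475  1.336 -2.224]
[ 0.552 -0.139  0.22 ] [-0.492  0.487  1.714  0.505  1.222 -2.244]
[ 0.539 -0.333  0.108] [-0.744  0.761  1.507  0.422  1.25  -2.464]
[ 0.537 -0.363  0.16 ] [-0.776  0.718  1.446  0.397  1.356 -2.445]
```

Five chips found (the sixth blob is the panel's edge). A right pass at x=+.032 clears three chips without touching the others, and a left pass clears the other two. Grasping now.

Run:
```python
from h import *
from rig import manip
p,o=tool(SP,SR)
manip.move_to(p+[0,0,.12],o)
manip.servo_line(p,o,rate=.12)
print(manip.get_contact_force(),manip.get_width())
manip.command_gripper(0.0,f_grip=90)
print(manip.get_width(),manip.get_grip_force(),manip.get_contact_force())
manip.servo_line(p+[0,0,.26],rate=.2)
print(manip.get_width(),manip.get_contact_force(),manip.get_time())
```

```text
[0.438 0.125 0.644] 0.08555072003822231
0.0273143661489993 88.2008707523346 [-1.37   0.469  5.441]
0.027098284441193807 [-0.036 -0.593 -1.787] 6.025
```

```bash
cat >> h.py <<'E'
NRM=PR.apply([0,0,1.])
def land(manip,x,y,z0=.012):
    "lower along the normal until the face carries the foot; returns command z"
    manip.servo_line(*onpanel(x,y,z0),rate=.08); manip.hold(.2)
    f0=manip.get_contact_force()@NRM; z=z0
    while z>-.008:
        z-=.0015; manip.servo_line(*onpanel(x,y,z),rate=.02)
        f=manip.get_contact_force()@NRM-f0
        if f>6: break
    print("land",x,y,"z",round(z,4),"f",round(f,1));return z,f0
def wipe(manip,x,y0,y1,z,f0,step=.022):
    n=int(np.ceil((y0-y1)/step))
    for y in np.linspace(y0,y1,n+1)[1:]:
        manip.servo_line(*onpanel(x,y,z),rate=.06)
        F=PR.inv().apply(manip.get_contact_force());f=F[2]-f0
        print(round(y,3),round(z,4),round(f,1),F.round(1),round(manip.get_width(),4))
        if f<3: z-=.001
        elif f>14: z+=.001
    return z
E
python3 - <<'E'
from h import *
from rig import manip
x=.032
manip.move_to(*onpanel(x,.095,.07))
print(manip.get_time())
z,f0=land(manip,x,.095)
print(manip.get_time(),manip.get_torque())
c=manip.camera("scene");cv2.imwrite("pics/land.png",cv2.resize(cv2.cvtColor(c["image"],cv2.COLOR_RGB2BGR)[60:270,110:390],None,fx=2.5,fy=2.5))
open("z.txt","w").write(f"{z} {f0}")
E
```

```text
7.375
land 0.032 0.095 z 0.0 f 7.8
10.45 [-0.311  0.457  0.244]
```

View pics/land.png

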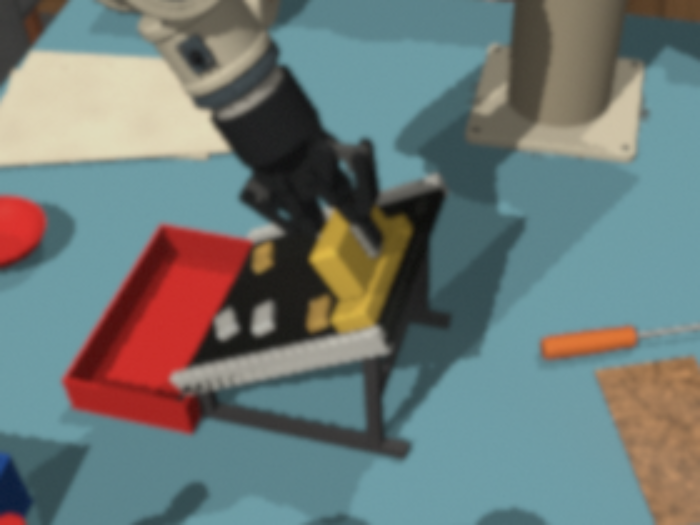

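The scraper sits flat high on the panel at about (360, 270), just above the brass chip at (318, 312), with contact at z≈0 as predicted. Wiping both passes.

Run:
```python
from h import *
from rig import manip
z,f0=map(float,open("z.txt").read().split())
z=wipe(manip,.032,.095,-.124,z,f0)
manip.servo_line(*onpanel(.032,-.124,.06),rate=.15)
manip.move_to(*onpanel(-.032,.1,.06))
c=manip.camera("top");D2={"top":c}
for q in chips(D2):print(*q)
z,f0=land(manip,-.032,.1)
z=wipe(manip,-.032,.1,-.124,z,f0)
manip.servo_line(*onpanel(-.032,-.124,.07),rate=.15)
manip.move_to(*onpanel(0,.1,.15))
D2={"top":manip.camera("top"),"scene":manip.camera("scene")};pickle.dump(D2,open("c2.pkl","wb"))
b=lambda n,x0,y0,x1,y1,s:cv2.resize(cv2.cvtColor(D2[n]["image"],cv2.COLOR_RGB2BGR)[y0:y1,x0:x1],None,fx=s,fy=s)
cv2.imwrite("pics/w.png",np.hstack([b("top",285,170,455,320,2.3),b("scene",120,110,290,260,2.3)]))
print(manip.get_time())
```

```text
0.073 0.0 7.1 [-0.4  1.4  5.5] 0.027
0.051 0.0 6.5 [1.  0.2 4.9] 0.0272
0.029 0.0 7.3 [0.8 0.6 5.7] 0.0269
0.007 0.0 7.2 [1.  1.1 5.7] 0.0272
-0.014 0.0 7.8 [0.8 0.8 6.2] 0.0273
-0.036 0.0 7.6 [ 1.6 -0.6  6. ] 0.0269
-0.058 0.0 6.8 [0.4 0.7 5.2] 0.027
-0.08 0.0 6.0 [1.  1.1 4.5] 0.0272
-0.102 0.0 6.9 [0.5 0.4 5.4] 0.0269
-0.124 0.0 6.7 [-0.5  0.1  5.1] 0.0271
[-0.061 -0.085] [-0.08 -0.1 ] [-0.042 -0.07 ]
[-0.034  0.003] [-0.054 -0.018] [-0.021  0.013]
[0.021 0.041] [-0.035 -0.016] [0.057 0.072]
land -0.032 0.1 z 0.0 f 9.1
0.08 0.0 7.5 [1.5 1.2 5.8] 0.0269
0.059 0.0 7.8 [1.  1.3 6.1] 0.027
0.039 0.0 7.2 [0.1 1.5 5.5] 0.0271
0.019 0.0 7.8 [0.5 1.9 6.1] 0.0269
-0.002 0.0 7.4 [0.6 1.  5.7] 0.0272
-0.022 0.0 7.4 [0.1 1.9 5.8] 0.027
-0.043 0.0 6.8 [0.2 1.7 5.1] 0.0273
-0.063 0.0 7.8 [1.  1.4 6.1] 0.027
-0.083 0.0 7.2 [-0.4  0.7  5.5] 0.0268
-0.104 0.0 7.5 [0.6 1.6 5.8] 0.027
-0.124 0.0 7.0 [0.1 0.9 5.3] 0.0271
27.2167
```

View pics/w.png

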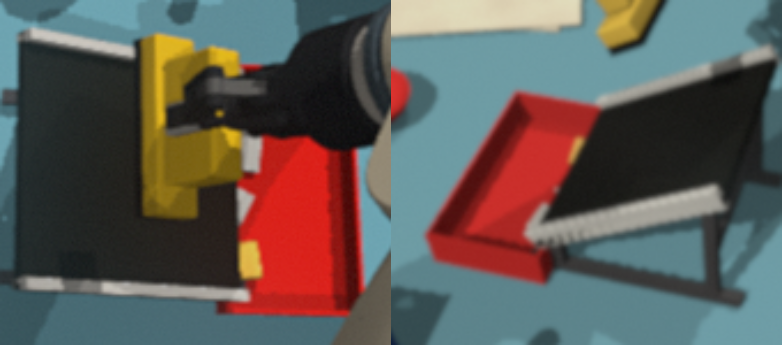

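The panel face is empty in both views. Brass and aluminium chips show in the tray beside the lower edge, at (250,155), (245,205) and (250,260), and the rest are hidden under the arm. I'll set the scraper down on the pad and then look again.

Run:
```python
from h import *
from rig import manip
Pp=np.array([.541,.177,.004]);r=R.from_euler("z",18,degrees=True)
at=lambda z:tool(Pp+[0,0,z],r)
p,o=manip.get_position(),manip.get_ee_rot()
manip.servo_line(p+[0,0.03,.05],rate=.2)
manip.move_to(*at(.16)); manip.servo_line(*at(.012),rate=.12); manip.hold(.2)
f0=manip.get_contact_force()[2]; z=.012
while z>-.006:
    z-=.001; manip.servo_line(*at(z),rate=.03)
    f=manip.get_contact_force()[2]-f0
    if f>3: break
print("place z",z,f)
manip.command_gripper(.085); manip.hold(.2)
print(manip.get_width(),manip.get_grip_force())
manip.servo_line(*at(.15),rate=.12)
manip.set_joints([-1.124,.423,1.63,0,1.089,-.019]); manip.hold(.3)
D2={"top":manip.camera("top"),"scene":manip.camera("scene")};pickle.dump(D2,open("c3.pkl","wb"))
b=lambda n,x0,y0,x1,y1,s:cv2.resize(cv2.cvtColor(D2[n]["image"],cv2.COLOR_RGB2BGR)[y0:y1,x0:x1],None,fx=s,fy=s)
cv2.imwrite("pics/f.png",np.vstack([b("top",90,120,456,320,2.18),b("scene",120,130,486,200,2.18)]))
cv2.imwrite("pics/f.png",b("top",90,110,456,330,2.18))
print(manip.get_time())
```

```text
place z -3.469446951953614e-18 6.224866120711422
0.08474871861749482 0.0
39.0667
```

View pics/f.png

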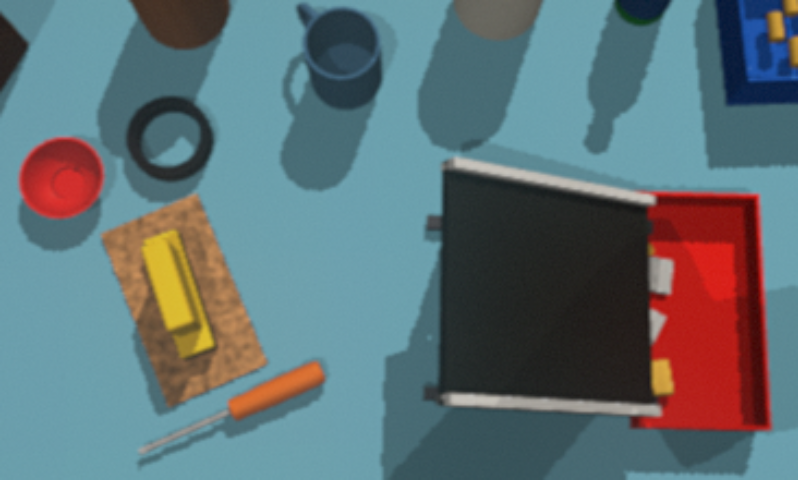

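The scraper stands on the pad and the bystanders look unmoved. In the tray I can see two aluminium chips at (660,275) and (657,325), one brass chip at (662,378) and a brass sliver at (652,250). One aluminium chip is hidden under the panel edge, so I'll check it from the low side with the wrist camera.

Run:
```python
from h import *
from rig import manip
D3=pickle.load(open("c3.pkl","rb"))
for tilt in (50,40,30):
    Rt=R.from_euler("z",-3.6,degrees=True)*R.from_euler("x",tilt,degrees=True);M=Rt.as_matrix()
    o=R.from_matrix(np.c_[M[:,0],-M[:,1],-M[:,2]]).as_rotvec()
    p=np.array([.507,-.33,.04])+.22*M[:,2]
    if manip.solve_ik(p,o) is None: continue
    try: manip.move_to(p,o)
    except manip.IKError: continue
    print(tilt,manip.get_position());break
c=manip.camera("wrist")
cv2.imwrite("pics/t.png",np.hstack([cv2.resize(cv2.cvtColor(D3["scene"]["image"],cv2.COLOR_RGB2BGR)[130:250,120:220],(350,420)),cv2.resize(cv2.cvtColor(c["image"],cv2.COLOR_RGB2BGR)[:,:],(450,338)) if 0 else cv2.copyMakeBorder(cv2.resize(cv2.cvtColor(c["image"],cv2.COLOR_RGB2BGR),(448,336)),0,84,0,0,0)]))
print(manip.get_time())
```

```text
50 [ 0.496 -0.499  0.182]
40.05
```

View pics/t.png

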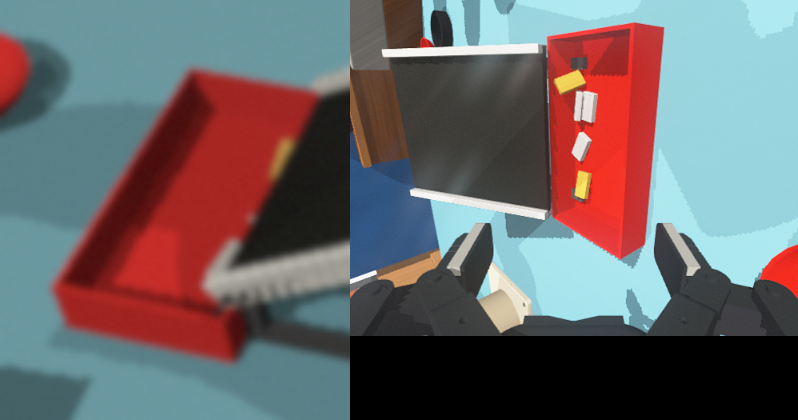

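The wrist view shows all five chips inside the tray: brass at (570,82) and (583,185), aluminium at (579,106), (590,107) and (581,147).

```bash
python3 -c "
from rig import manip
manip.hold(.3);print(manip.get_contact_force());print(manip.sign_off(),manip.get_time())"
```

```text
[-0.20030991  0.20597256  0.18884202]
the job is handed in; nothing more can be done
the job is handed in; nothing more can be done
```

The job is handed in: the last pictures show all five offcuts in the tray, the scraper standing released on its cork pad, and the bystanders apparently unmoved; no verdict came back from the judge.

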